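Hang up the dowel guard, close the split mould and hold it pressed

ROBOT

A 6-joint arm with a two-finger parallel gripper is mounted at the origin on a cart in front of the work surface, level with it; the furniture and walls round the work are solid. World frame = base frame: x ahead of the robot, y to its left, z up, the work surface at z = 0. Lengths are in m, angles in rad, forces in N, time in s.
With the tool pointing down it reaches from about 0.25 to 0.725 m from the base axis. Payload 9.7 kg.
Tool frame: the origin (TCP) lies midway between the tips of the shut fingers; the grasp point (between the pads) lies 19 mm behind it; z points along the fingers, y is the direction in which the jaws open and shut (so a half turn about z gives the same grasp; the last joint's range is limited). The gripper opens to 85 mm and grips with 20 to 120 N. Pads are 22 mm wide; open, the fingers measure 114 mm over their backs; the gripper's body (76 mm by 85 mm) begins 54 mm behind the grasp point. The pads swing forward as they close: fully open they stand 13 mm farther back than shut.
Start: joints at [-1.337, 0.087, 0.176, 1.66, 0, 1.571], TCP at [0.127, -0.535, 0.231] pointing down, gripper open.
Joint ranges: [-3.13, 3.13], [-0.85, 1.81], [-1.15, 1.24], [-2.2, 2.28], [-1.44, 1.52], [-3.14, 3.14]. Speed limits (rad/s): [2.22, 2.22, 2.57, 3.14, 3.14, 3.14].

INTERFACE

Orientations are given as a unit quaternion [w, x, y, z].
In Python, from station import manip gives the robot as it stands.
- The arm moves only by the shell command python3 -m handwheel 'ROWS'. ROWS is JSON, a list that holds one entry, the list of rows, each a list of 5 numbers: the finger opening in mm, from 0 to 85.4, then the shift along the tool's x, y, z in mm, then the turn about the tool's z in rad. In form: [[[hand, tx, ty, tz, turn], ...]]. A call has exactly 10 rows; each row is the pose to reach, as a shift and turn from the pose measured when the call began, along the tool's axes at that moment; what a row does not reach only later rows make up. A row lasts 1/12 s, in which the tool goes at most 41.7 mm and 7.16 degrees, less where a joint would pass 70% of its speed; a pose out of reach is approached as far as the arm can. A call with a gripper value outside its range is refused whole. The fingers move at their own pace and stop on an object; the grip force is fixed at half the most. Time passes only in rows, so rows that repeat a pose let the fingers close, or fill a call up. It gives the time, the measured TCP pose, the force and the opening at its end, in the units of the state.
- manip.state(): the state, without advancing time (a new reading comes with each control period).
- manip.snapshot(name): name is "scene" or "top" or "wrist"; returns a dict with "img" (480x640x3 uint8, red, green, blue), "depth" (480x640 float32, m along the optical axis (not along the pixel's ray), 0 where there is no reading), "K" (3x3 intrinsics, pixels), "k1" (the pictures are not rectified: a ray, as slopes to the right and down, at radius r is drawn at 1 + k1 r^2 times it, then the intrinsics apply), "rvec" (rotation vector, rad) and "tvec" (3), from world to camera coordinates, as OpenCV has them; the wrist camera has in their place "mount" (4x4, takes a point from camera to tool coordinates, whose origin is the TCP and whose axes are the flange's). Camera axes: x right, y down, z forward; pixel columns grow to the right and rows downward; lengths in m; the calibration is good to about 2 mm. A picture is of the moment at which its call begins: read the wrist's pose just before it.
- manip.sign_off(): hands the job in, once; it reports no verdict.
Trained networks look in a picture, given as the dict that the camera call returned (one of the last four; its "shot" number tells which), for a name from the list of things; names that differ only in an ending like _2 or _b are one class to them, and where a whole thing is asked for, a point or a joint stands for the part that bears it (a point fixed in the world has none). Each returns a list of dicts, best first, with "p" (0 to 1); they miss things now and then, are a little off and sometimes report something else, mostly with a low value. They report only what shows in the picture. A call takes as long as a camera call. They do not tell look-alikes from the thing itself.
- manip.recognise(picture, label): "centre" ([column, row] in pixels, amid what is visible of it).
- manip.spot_point(picture, label): "centre" ([column, row] in pixels: a listed point, or the origin of a listed thing).
The state is a dict: "t": time; "joint_positions": joint angles; "joint_vel": joint speeds; "effort": joint torques, N m; "tcp_pos": TCP position; "ee_rot": TCP orientation; "contact_force": force on the tool from outside, world axes, zero at the start; "ft_torque": the same for the moment, N m; "grip_width": finger opening in m.
Only numpy, scipy, OpenCV 4.12 (cv2) and the standard library are available. Lean on these libraries where they do the work, as an engineer would, in place of code of your own. Each camera call takes 0.05 s, during which the arm holds its last target.

TASK

Close the split sample mould. Lift the yellow saddle-shaped guard off the fixed lower half and hang it astride the drying rail, letting go of it; then fit the loose upper half (blue grip rib) down over the two dowels and press it fully home against the sprung ejector, so the two metal faces meet. Finish while still holding the halves pressed shut - they spring apart if you let go - and leave the flask, small beaker and timer where they stand.

Things in the scene. Friction and masses are not known exactly. Their poses are not given: they have to be found in the camera images.
- lower: Fixed lower mould half: dark base plate 64 (x) x 102 (y) x 8 mm, on it an aluminium block 40 x 80 x 25 mm with two steel dowels on top (see parting_face). Origin: centre of the base plate's underside, on the worktop; z up; its x axis points roughly away from the robot, 23 to 69 degrees left of ahead. At the start the yellow guard stands on the base plate over it.
- parting_face (a point): Centre of the lower block's top face, 33 mm above the worktop; axes as lower. Dowels stand on it at y = +26 and -26 mm (x = 0): 10 mm diameter for 12 mm, then tapering to 3.6 mm at 18 mm above the face. With the mould closed the underside of the upper half lies here.
- ejector (a joint): Brass sprung pad, 14 x 28 mm, amid the parting face. At 0 it stands 6 mm proud; the value is how far it is pressed down (m); 0.006 = level with the face. Its spring pushes up with 6 N at 0, rising to 12 N at 0.006; the upper half weighs only 2.3 to 3.7 N, so when let go on the dowels it stays 6 mm open.
- upper: Loose upper mould half, about 0.3 kg: aluminium block 40 (x) x 80 (y) x 22 mm with two through holes 12 mm across at y = +26 and -26 mm (x = 0); midway on top a blue grip rib 12 mm thick (x), 32 mm long (y), from 22 to 52 mm above the underside. Starts flat on the worktop, rib up. Origin: centre of the underside; z up. Fits either way round.
- guard: Loose yellow saddle, about 0.15 kg, 60 long (y) x 54 wide (x) x 90 mm high, ends open. Two 4 mm skirts, 46 mm apart inside, rise from the underside to 42 mm, then a two-slope roof, inner ridge 55 mm up, along y. Origin: centre between the skirts' lower edges; z up. Starts 8 mm above the worktop, 3 mm play each side of the block. Hung on the bar, its origin is 45 mm below the bar's axis.
- guard_rib (a point): Middle of the black grip rib on the guard's ridge, 78 mm above the guard's underside; axes as guard. Rib 12 mm thick (x), 40 mm long (y), free from 62 to 90 mm above the underside. The guard is bottom-heavy and balances astride the bar.
- rail: Fixed drying rail: round horizontal bar 16 mm in diameter, about 120 mm long along its own y, axis 100 mm above the worktop, on two posts 20 mm thick, 120 mm apart, with round feet 70 mm wide. Origin: on the worktop under the middle of the bar; its x axis points 40 to 75 degrees right of ahead.
- rail_mid (a point): Middle of the bar, on its axis (y along the bar, z up).
- conical_1: Bystander: glass conical flask, 65 mm wide, 115 mm tall; origin at the centre of its underside.
- beaker_50: Bystander: small glass beaker, 44 mm wide, 56 mm tall; origin at the centre of its underside.
- distiller: Tall grey distillation unit, fixed, to the right of the work, a hazard for the arm only: it fills x 0.27 to 0.75, y -0.17 to 0.21 m and is 712 mm high. Keep the forearm to the left of it. Origin: centre of its underside.
- timer: Bystander: small white bench timer, 58 x 66 x 19 mm; origin at the centre of its underside.
Things that resemble listed ones, but are neither listed nor needed, are in the scene too. There is more than one size of the guard; the job needs the largest.

How it is judged:
On the way, in this order (a step that is already met when the one before it is completed fails the run):
1. the guard hangs astride the rail, let go and at rest (x of guard in the frame of rail_mid between -0.02 and 0.02 m and y of guard in the frame of rail_mid between -0.035 and 0.035 m and z of guard in the frame of rail_mid above -0.065 m and angle between guard's own z axis and vertical below 0.3 rad and contact force between guard and rail above 0.4 N and contact force between guard and the fingers below 0.05 N and linear speed of guard below 0.05 m/s), for 0.3 s.
2. the upper half is on the dowels and pressed fully home (x of upper in the frame of parting_face between -0.0025 and 0.0025 m and y of upper in the frame of parting_face between -0.0025 and 0.0025 m and z of upper in the frame of parting_face below 0.002 m and angle between the x axis of upper and the x axis of parting_face, either way round below 0.06 rad and value of joint ejector above 0.004 m and angle between upper's own z axis and vertical below 0.05 rad and contact force between upper and the fingers above 3 N), for 0.3 s.
At the end, for the whole second after the job is handed in: Guard hanging still on the bar, let go (20 mm across, 35 mm along from its middle, tilt under 0.3 rad); upper half on both dowels (2.5 mm, 0.06 rad), less than 2 mm above the parting face, ejector pressed over 4 mm, fingers on the upper half with over 3 N (all of step 1 and all of step 2); the arm keeps its last pose, push and grip.
It fails at once if a bystander (flask, beaker or timer) is moved more than 30 mm or tipped (distance of any of conical_1, timer, beaker_50 from where it was at the start of the episode above 0.03 m or angle between any of conical_1, timer, beaker_50's own z axis and vertical above 0.4 rad).
It also fails if it takes over 48 s, if anything falls off the work surface, if the arm or the gripper's body presses on something with over 40 N, if the wrist force passes 120 N, or if a joint passes its speed limit or range.

## Working session

There is one attempt and no reset: what is moved stays moved. The work goes in short steps, Python scripts to look and compute and a shell command to move; the robot and the scene stay as the last step left them, time stands still between calls to the robot, and variables do not carry over. Pictures are saved under pics/ and viewed, and the job is handed in when it is done.

```bash
mkdir -p pics; ls; cat > h.py <<'E'
import numpy as np, cv2, json
from station import manip
from scipy.spatial.transform import Rotation as R
def q2R(q): return R.from_quat([q[1],q[2],q[3],q[0]]).as_matrix()
def cam2world(s, st=None):
    if 'rvec' in s:
        Rm=cv2.Rodrigues(np.array(s['rvec'],float))[0]; t=np.array(s['tvec'],float).reshape(3)
        return Rm.T, -Rm.T@t
    M=np.array(s['mount']); Rt=q2R(st['ee_rot']); p=np.array(st['tcp_pos'])
    return Rt@M[:3,:3], Rt@M[:3,3]+p
def slopes(s,uv):
    uv=np.atleast_2d(np.array(uv,float)); K=np.array(s['K']); k=s['k1']
    d=np.array([k,0,0,0,0],float)
    return cv2.undistortPoints(uv.reshape(-1,1,2),K,d).reshape(-1,2)
def cloud(s,st=None):
    A,b=cam2world(s,st)
    v,u=np.mgrid[0:480,0:640]
    xy=slopes(s,np.c_[u.ravel(),v.ravel()])
    z=s['depth'].reshape(-1,1)
    P=np.c_[xy*z,z]@A.T+b
    P[z[:,0]<=0]=np.nan
    return P.reshape(480,640,3)
def onplane(s,uv,z,st=None):
    A,b=cam2world(s,st)
    xy=slopes(s,uv); d=np.c_[xy,np.ones(len(xy))]@A.T
    return b+d*((z-b[2])/d[:,2])[:,None]
def save(s,n): cv2.imwrite('pics/'+n,cv2.cvtColor(s['img'],cv2.COLOR_RGB2BGR))
E
python3 - <<'E'
from h import *
st=manip.state(); print(st)
for n in ['scene','top','wrist']:
    s=manip.snapshot(n); save(s,n+'0.png'); np.savez('pics/'+n+'0.npz',**{k:v for k,v in s.items()})
    print(n,s['K'],s['k1'],s.get('tvec'),s.get('rvec'),s.get('mount'))
    if n!='wrist':
        for l in ['guard','upper','lower','rail','conical_1','beaker_50','timer']:
            print(l,[(np.round(d['centre']),round(d['p'],2)) for d in manip.recognise(s,l)])
E
```

```text
pics
{'t': 0.0, 'joint_positions': array([-1.33701466e+00,  8.74539991e-02,  1.75115486e-01,  1.65978086e+00,
       -4.29539639e-06,  1.57079010e+00]), 'joint_vel': array([-0.00015464, -0.00054108,  0.00136349,  0.00017739,  0.00035403,
        0.0004458 ]), 'effort': array([-1.08964665e-03, -5.20395613e+01,  4.64799070e+01,  1.65873062e-02,
       -1.29728735e-05,  8.83116940e-06]), 'tcp_pos': array([ 0.12735787, -0.53481701,  0.23057683]), 'ee_rot': array([-6.56759256e-04,  9.93175461e-01,  1.16627893e-01, -7.92810845e-05]), 'contact_force': array([-1.0154079 ,  1.58414431,  0.06020275]), 'ft_torque': array([-0.04380498,  0.01617878, -0.0007652 ]), 'grip_width': 0.08542813420181267}
scene [[471.68587033   0.         315.28836453]
 [  0.         471.68587033 245.40723943]
 [  0.           0.           1.        ]] -0.12464692936502797 [0.58461224 0.1479519  1.057191  ] [ 1.10774353 -2.11357998  1.2510591 ] None
guard [(array([293., 271.]), 0.82), (array([334., 227.]), 0.68), (array([191., 324.]), 0.58)]
upper [(array([344., 296.]), 0.72)]
lower []
rail [(array([256., 299.]), 0.86),
[... 482 characters left out ...]
 192.]), 0.61)]
upper [(array([308., 308.]), 0.73)]
lower [(array([261., 272.]), 0.73)]
rail [(array([231., 282.]), 0.81), (array([272., 263.]), 0.33)]
conical_1 [(array([317., 206.]), 0.64)]
beaker_50 [(array([239., 236.]), 0.83)]
timer [(array([311., 250.]), 0.55)]
wrist [[391.36553878   0.         315.86714807]
 [  0.         391.36553878 244.32795988]
 [  0.           0.           1.        ]] -0.06897344539381502 None None [[ 1.02268703e-03 -9.56494142e-01 -2.91749739e-01  7.49803581e-02]
 [ 9.99999475e-01  9.98909297e-04  2.30456409e-04 -1.89829448e-04]
 [ 7.10013214e-05 -2.91749822e-01  9.56494661e-01 -1.42622099e-01]
 [ 0.00000000e+00  0.00000000e+00  0.00000000e+00  1.00000000e+00]]
```

View pics/scene0.png

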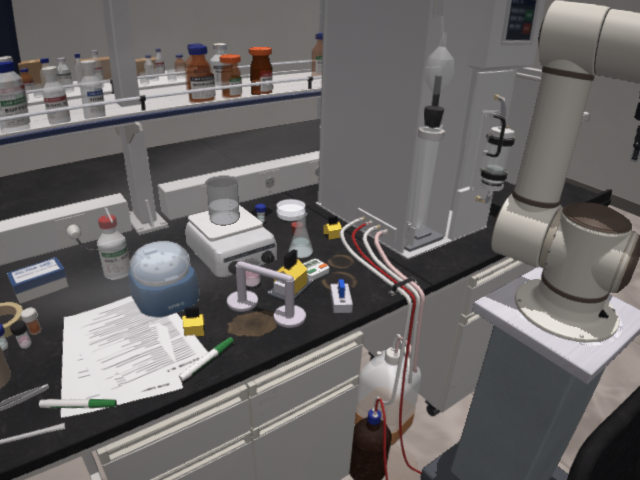

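View pics/top0.png

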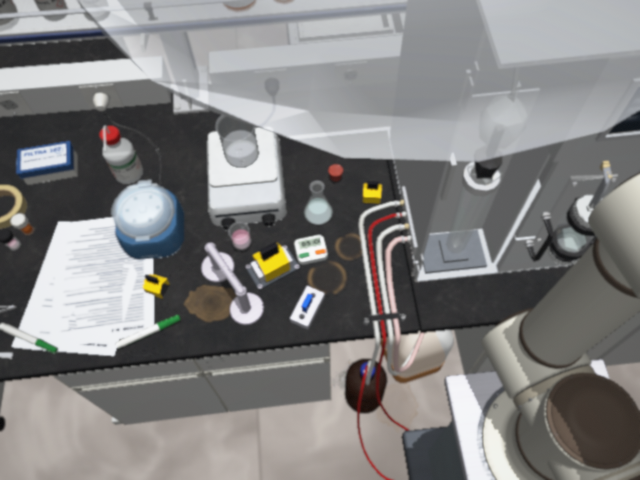

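View pics/wrist0.png

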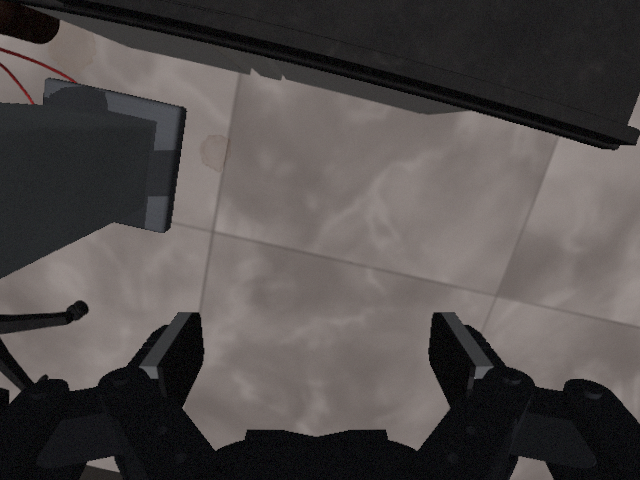

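Top view: the largest yellow guard stands at (272,262) on the lower half, with smaller look-alikes at (153,285) and (372,192). The rail is at (231,282), the upper half with the blue rib at (308,305), the timer at (311,250), the beaker at (239,236) and the flask at (317,206). I'll enlarge that area and measure it.

```bash
python3 - <<'E'
from h import *
out=[]
for n,(a,b,c,d) in {'scene':(160,190,380,350),'top':(130,170,400,340)}.items():
    z=np.load(f'pics/{n}0.npz'); s={k:z[k] for k in z.files}; s['k1']=float(s['k1'])
    P=cloud(s); np.save(f'pics/{n}P.npy',P)
    im=cv2.cvtColor(s['img'],cv2.COLOR_RGB2BGR)[b:d,a:c]
    cv2.imwrite(f'pics/{n}_crop.png',cv2.resize(im,None,fx=2.9,fy=2.9,interpolation=cv2.INTER_CUBIC))
    hsv=cv2.cvtColor(s['img'],cv2.COLOR_RGB2HSV)
    print(n,'cam',cam2world(s)[1])
    for nm,lo,hi in [('yellow',(22,150,90),(32,255,255)),('blue',(105,150,60),(125,255,255))]:
        m=cv2.inRange(hsv,np.array(lo),np.array(hi))
        k,l,stt,cc=cv2.connectedComponentsWithStats(m)
        for i in range(1,k):
            if stt[i,4]>25:
                p=P[l==i]; print(nm,stt[i],cc[i].round(),np.nanmean(p,0).round(3),np.nanmin(p,0).round(3),np.nanmax(p,0).round(3))
    pts={'top':[(317,206),(239,236),(311,250),(308,305),(211,248),(246,307),(370,300)],'scene':[(298,242),(316,271),(340,296),(242,265),(290,283)]}[n]
    for u,v in pts: print((u,v),P[v,u].round(3))
E
```

```text
scene cam [-0.34224179  0.98050678  0.63465823]
yellow [324 222  17  17 211] [332. 230.] [0.578 0.249 0.023] [0.561 0.206 0.001] [0.653 0.267 0.043]
yellow [279 259  27  34 379] [297. 274.] [0.412 0.479 0.048] [ 0.391  0.397 -0.002] [0.523 0.515 0.075]
yellow [182 314  22  22 362] [194. 325.] [0.396 0.738 0.025] [ 0.382  0.71  -0.   ] [0.464 0.759 0.042]
blue [190  47  16   7  82] [198.  50.] [0.837 0.497 0.49 ] [0.829 0.477 0.483] [0.851 0.515 0.498]
blue [ 0 62 12 10 64] [ 4. 66.] [0.83  0.947 0.502] [0.823 0.93  0.492] [0.841 0.956 0.509]
blue [255 204  11   8  71] [260. 208.] [0.763 0.374 0.051] [0.752 0.359 0.041] [0.782 0.387 0.057]
blue [338 279   6  18  82] [341. 287.] [0.317 0.423 0.045] [0.307 0.369 0.   ] [0.395 0.432 0.054]
blue [368 411  12  13  89] [374. 418.] [ 0.302  0.28  -0.469] [ 0.287  0.256 -0.486] [ 0.324  0.292 -0.455]
(298, 242) [0.541 0.389 0.044]
(316, 271) [0.435 0.407 0.018]
(340, 296) [0.31  0.431 0.028]
(242, 265) [0.43  0.605 0.105]
(290, 283) [0.327 0.551 0.097]
top cam [-0.15627632  0.4187076   1.19804448]
yellow [362 183  20  21 318] [372. 194.] [0.576 0.247 0.025] [ 0.561  0.217 -0.007] [0.626 0.267 0.063]
yellow [252 243  37  38 658] [273. 263.] [0.412 0.484 0.05 ] [ 0.389  0.451 -0.002] [0.471 0.531 0.098]
yellow [144 274  25  24 307] [155. 285.] [0.401 0.734 0.028] [ 0.383  0.711 -0.004] [0.441 0.758 0.062]
blue [ 17 142  55  34 285] [ 51. 165.] [0.726 0.974 0.046] [0.707 0.928 0.035] [0.787 1.047 0.056]
blue [303 295   9  16  74] [307. 302.] [0.317 0.42  0.05 ] [0.304 0.41  0.033] [0.333 0.429 0.056]
(317, 206) [0.537 0.376 0.058]
(239, 236) [0.499 0.554 0.028]
(311, 250) [0.451 0.4   0.017]
(308, 305) [0.313 0.419 0.043]
(211, 248) [0.433 0.603 0.108]
(246, 307) [0.327 0.546 0.032]
(370, 300) [0.321 0.288 0.014]
```

View pics/top_crop.png

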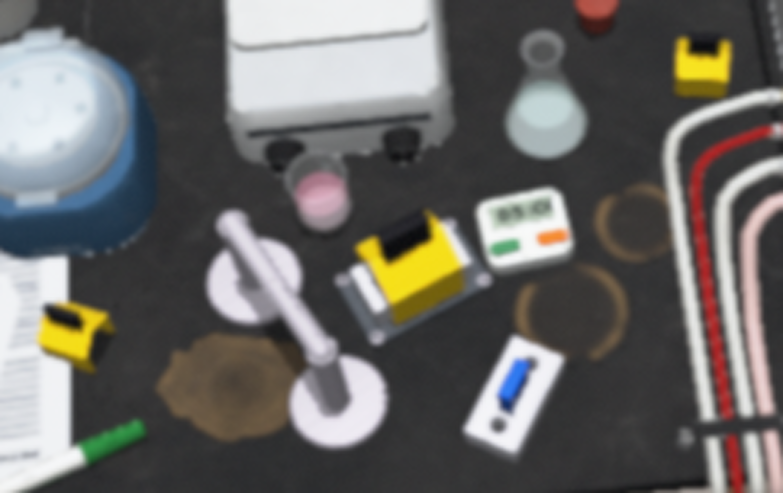

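View pics/scene_crop.png

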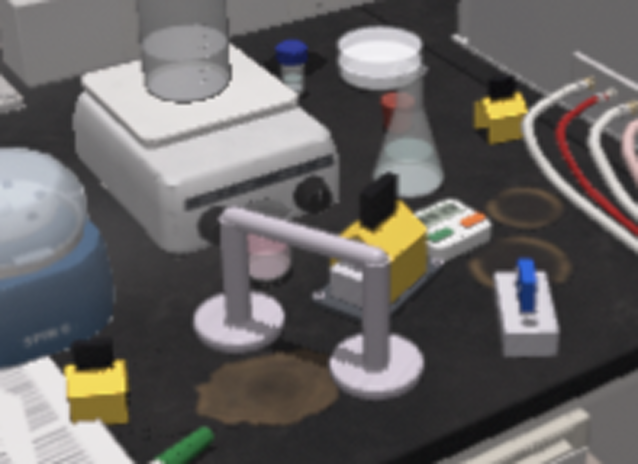

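```bash
python3 - <<'E'
import numpy as np
# radial (r), lateral(left +), z of arm points at q1=-1.337
q=-1.337; er=np.array([np.cos(q),np.sin(q)]); el=np.array([-np.sin(q),np.cos(q)])
for n in ['scene','top']:
    P=np.load(f'pics/{n}P.npy').reshape(-1,3); P=P[~np.isnan(P[:,0])]
    m=(P[:,0]<0.26)&(P[:,1]<0.15)&(P[:,0]>-.3)&(P[:,2]>-0.05); P=P[m]
    r=P[:,:2]@er; l=P[:,:2]@el
    for z in np.arange(0,1.5,.05):
        k=(abs(P[:,2]-z)<.025)
        if k.sum()>10: print(n,round(z,2),k.sum(),'r',np.percentile(r[k],[1,50,99]).round(2),'l',np.percentile(l[k],[1,50,99]).round(2))
P=np.load('pics/scene0.npz')['depth']
E
```

```text
scene 0.0 7285 r [-0.17 -0.07  0.77] l [-0.16 -0.02  0.27]
scene 0.05 1583 r [-0.08 -0.06  0.81] l [-0.08 -0.01  0.11]
scene 0.1 1742 r [-0.08 -0.06 -0.02] l [-0.09  0.01  0.18]
scene 0.15 2891 r [-0.08 -0.07 -0.04] l [-0.1   0.03  0.19]
scene 0.2 3864 r [-0.08 -0.06 -0.02] l [-0.1   0.04  0.19]
scene 0.25 3280 r [-0.07 -0.04  0.5 ] l [-0.08  0.03  0.18]
scene 0.3 1250 r [-0.04 -0.03  0.51] l [-0.    0.12  0.25]
scene 0.35 1306 r [-0.04 -0.02  0.53] l [0.01 0.13 0.25]
scene 0.4 1294 r [-0.03 -0.02  0.53] l [0.03 0.13 0.25]
scene 0.45 1260 r [-0.03 -0.02  0.02] l [0.09 0.12 0.18]
scene 0.5 1494 r [-0.02 -0.01  0.03] l [0.   0.12 0.18]
scene 0.55 2655 r [-0.03 -0.02  0.  ] l [-0.    0.09  0.19]
scene 0.6 2769 r [-0.03 -0.03 -0.01] l [0.01 0.1  0.19]
scene 0.65 1002 r [-0.01  0.    0.03] l [0.02 0.11 0.19]
top 0.0 5786 r [-0.15 -0.09  0.18] l [-0.03  0.08  0.28]
top 0.05 720 r [-0.08 -0.07 -0.04] l [-0.05  0.01  0.07]
top 0.1 755 r [-0.08 -0.07 -0.05] l [-0.05 -0.    0.06]
top 0.15 1279 r [-0.08 -0.07 -0.06] l [-0.06  0.04  0.19]
top 0.2 4688 r [-0.07 -0.06  0.05] l [-0.09  0.08  0.2 ]
top 0.25 9346 r [-0.07 -0.02  0.06] l [-0.08  0.01  0.18]
top 0.3 1188 r [-0.04 -0.03  0.02] l [0.09 0.12 0.26]
top 0.35 1420 r [-0.04 -0.03  0.02] l [0.09 0.12 0.25]
top 0.4 1644 r [-0.03 -0.02  0.02] l [0.09 0.12 0.26]
top 0.45 1743 r [-0.03 -0.02  0.02] l [0.09 0.12 0.18]
top 0.5 1708 r [-0.02 -0.02  0.01] l [0.09 0.13 0.18]
top 0.55 1003 r [-0.03 -0.03 -0.01] l [0.08 0.13 0.19]
top 0.6 2610 r [-0.03 -0.03  0.  ] l [0.1  0.16 0.2 ]
top 0.65 301 r [-0.02 -0.01  0.  ] l [0.16 0.18 0.19]
```

```bash
python3 - <<'E'
import numpy as np
# what is above the work area / swing path, besides arm
for n in ['scene','top']:
    P=np.load(f'pics/{n}P.npy').reshape(-1,3); P=P[~np.isnan(P[:,0])]
    m=(P[:,0]<0.62)&(P[:,0]>0.1)&(P[:,1]>.15)&(P[:,1]<0.8)&(P[:,2]>0.13); Q=P[m]
    print(n,len(Q)); 
    for i in range(0,len(Q),max(1,len(Q)//25)): print(Q[i].round(2),end=' ')
    m=(P[:,0]<0.35)&(P[:,0]>0.2)&(P[:,1]>-.3)&(P[:,1]<0.22)&(P[:,2]>0.0); Q=P[m]
    print('dist',Q.min(0) if len(Q) else 0,Q.max(0) if len(Q) else 0)
E
```

```text
scene 14756
[0.62 0.18 0.61] [0.42 0.18 0.61] [0.51 0.18 0.59] [0.45 0.18 0.58] [0.5  0.18 0.56] [0.57 0.18 0.53] [0.38 0.18 0.54] [0.38 0.18 0.52] [0.4  0.18 0.5 ] [0.41 0.18 0.48] [0.39 0.18 0.47] [0.39 0.18 0.45] [0.6  0.18 0.39] [0.58 0.18 0.38] [0.52 0.18 0.37] [0.47 0.18 0.36] [0.4  0.18 0.36] [0.52 0.18 0.3 ] [0.4  0.18 0.32] [0.53 0.18 0.26] [0.39 0.18 0.28] [0.47 0.18 0.23] [0.55 0.18 0.18] [0.6  0.18 0.13] [0.43 0.18 0.17] [0.53 0.75 0.13] dist [ 2.36849261e-01 -1.74921504e-01  2.18406493e-06] [0.34999935 0.2197766  0.64454121]
top 2250
[0.59 0.18 0.13] [0.49 0.18 0.25] [0.48 0.18 0.27] [0.45 0.18 0.3 ] [0.42 0.18 0.34] [0.39 0.18 0.38] [0.52 0.18 0.18] [0.45 0.18 0.27] [0.39 0.18 0.36] [0.46 0.18 0.23] [0.38 0.18 0.36] [0.43 0.18 0.28] [0.46 0.18 0.21] [0.48 0.18 0.17] [0.57 0.76 0.13] [0.38 0.18 0.32] [0.48 0.18 0.14] [0.39 0.18 0.28] [0.47 0.18 0.14] [0.46 0.18 0.14] [0.39 0.18 0.25] [0.38 0.18 0.25] [0.39 0.18 0.21] [0.38 0.18 0.21] [0.39 0.18 0.16] dist [ 2.00144633e-01 -1.46112058e-01  4.10084021e-07] [0.34999996 0.21995453 0.61395245]
```

```bash
python3 -m handwheel '[[[30,0,-30,-12,0],[30,0,-70,-28,0],[30,0,-110,-44,0],[30,0,-150,-60,0],[30,0,-188,-75,0],[30,0,-226,-90,0],[30,0,-264,-105,0],[30,0,-300,-120,0],[30,0,-300,-120,0],[30,0,-300,-120,0]]]'
python3 - <<'E'
from h import *
s=manip.state(); print(s['joint_positions'].round(3),s['tcp_pos'],s['ee_rot'].round(3))
L1,L2=.429,.4115
q=s['joint_positions'];print(np.hypot(*s['tcp_pos'][:2]),L1*np.sin(q[1])+L2*np.cos(q[2]-q[1])+.106,.145+L1*np.cos(q[1])+L2*np.sin(q[2]-q[1])-.378)
E
```

```text
t: 1.68
tcp_pos: [0.0577, -0.2424, 0.3529]
ee_rot: [0.003, 0.993, 0.117, 0.0]
contact_force: [-0.5, -1.1, -0.3]
grip_width: 0.0299
[-1.337 -0.512 -0.067  2.011 -0.     1.571] [ 0.05771278 -0.24236621  0.35287965] [0.003 0.993 0.117 0.   ]
0.24914282111346178 0.2672471451887292 0.31815451626403024
```

```bash
python3 - <<'E'
from h import *
import cv2
P=np.load('pics/topP.npy'); z=np.load('pics/top0.npz'); Ps=np.load('pics/sceneP.npy')
def rect(P,box,zlo,zhi,name):
    Q=P.reshape(-1,3); m=(Q[:,0]>box[0])&(Q[:,0]<box[1])&(Q[:,1]>box[2])&(Q[:,1]<box[3])&(Q[:,2]>zlo)&(Q[:,2]<zhi)
    q=Q[m]
    if len(q)<5: print(name,len(q)); return
    r=cv2.minAreaRect((q[:,:2]*1000).astype(np.float32)); w,v=np.linalg.eigh(np.cov(q[:,:2].T)); d=v[:,1]
    print(name,len(q),r,'pca ang',np.degrees(np.arctan2(d[1],d[0])).round(1),'mean',q.mean(0).round(4))
for n,P in [('top',P),('scene',Ps)]:
    rect(P,(.25,.39,.35,.48),.017,.03,n+' upper block')
    rect(P,(.25,.39,.35,.48),.035,.06,n+' upper rib')
    rect(P,(.34,.48,.42,.545),.075,.11,n+' guard rib')
    rect(P,(.34,.48,.42,.545),.04,.068,n+' guard roof')
    rect(P,(.34,.48,.40,.545),.004,.02,n+' base')
    rect(P,(.29,.48,.50,.66),.085,.12,n+' rail')
E
```

```text
top upper block 544 ((320.6407775878906, 420.0876159667969), (41.39759063720703, 81.39408111572266), 58.635501861572266) pca ang 146.8 mean [0.3183 0.4204 0.0215]
top upper rib 115 ((319.5899658203125, 420.90264892578125), (13.696298599243164, 33.278404235839844), 58.707481384277344) pca ang 148.1 mean [0.3182 0.4202 0.0486]
top guard rib 190 ((395.2089538574219, 513.4091186523438), (26.946496963500977, 119.24504089355469), 47.22077941894531) pca ang 130.2 mean [0.4219 0.487  0.0915]
top guard roof 503 ((443.9022216796875, 496.3428649902344), (101.3387680053711, 65.93006134033203), 21.4949893951416) pca ang 81.3 mean [0.4151 0.4846 0.0555]
top base 962 ((410.061279296875, 472.3874206542969), (139.70924377441406, 144.5427703857422), 0.053468167781829834) pca ang 124.8 mean [0.413  0.4667 0.0109]
top rail 584 ((385.1155700683594, 568.5502319335938), (118.92210388183594, 108.82811737060547), 77.38981628417969) pca ang -150.0 mean [0.3815 0.5723 0.104 ]
scene upper block 335 ((320.28631591796875, 419.42974853515625), (40.498905181884766, 82.81951904296875), 58.5849494934082) pca ang 153.3 mean [0.3139 0.4248 0.0222]
scene upper rib 91 ((321.61669921875, 419.1058044433594), (13.20024299621582, 33.23916244506836), 58.524452209472656) pca ang 152.1 mean [0.317  0.4226 0.0476]
scene guard rib 168 ((425.1590576171875, 486.0832824707031), (13.55063533782959, 43.46444320678711), 24.45801544189453) pca ang 110.0 mean [0.4222 0.4882 0.0895]
scene guard roof 289 ((424.5684814453125, 485.48260498046875), (57.831634521484375, 59.079078674316406), 30.073162078857422) pca ang 95.7 mean [0.4133 0.4809 0.0562]
scene base 457 ((409.6435546875, 472.46240234375), (144.43865966796875, 139.0961456298828), 89.51012420654297) pca ang 108.2 mean [0.4169 0.471  0.0115]
scene rail 569 ((381.843017578125, 566.6151123046875), (118.76402282714844, 107.96758270263672), 79.28179168701172) pca ang -149.8 mean [0.3829 0.5738 0.1015]
```

```bash
cat >> h.py <<'E'
def arc(pts,dz=0):
    "pts: list of (r,angdeg) or world; prints tool-axes shift & turn"
    st=manip.state(); Rt=q2R(st['ee_rot']); p=st['tcp_pos']
    for r,a,z,yawturn in pts:
        w=np.array([r*np.cos(np.radians(a)),r*np.sin(np.radians(a)),z])
        print(np.round(1000*Rt.T@(w-p)).astype(int), round(-np.radians(yawturn),3))
E
python3 - <<'E'
from h import *
arc([(.22,-76.6,.353,0)]+[(.2,-76.6+7*i,.353,7*i) for i in range(1,10)])
E
```

```text
[  0 -29   0] -0.0
[ 24 -51   0] -0.122
[ 48 -55   0] -0.244
[ 72 -62   0] -0.367
[ 94 -73   0] -0.489
[115 -85  -1] -0.611
[ 134 -101   -1] -0.733
[ 151 -118   -1] -0.855
[ 166 -137   -1] -0.977
[ 178 -158   -1] -1.1
```

```bash
python3 -m handwheel '[[[30,0,-29,0,0],[30,24,-51,0,-0.122],[30,48,-55,0,-0.244],[30,72,-62,0,-0.367],[30,94,-73,0,-0.489],[30,115,-85,0,-0.611],[30,134,-101,0,-0.733],[30,151,-118,0,-0.855],[30,166,-137,0,-0.977],[30,178,-158,0,-1.1]]]'
python3 - <<'E'
from h import *
s=manip.state(); print(s['joint_positions'].round(3),np.hypot(*s['tcp_pos'][:2]),np.degrees(np.arctan2(s['tcp_pos'][1],s['tcp_pos'][0])))
a0=np.degrees(np.arctan2(s['tcp_pos'][1],s['tcp_pos'][0]))
# swing on to 50 deg
arc([(.2,a0+7*i,.353,7*i) for i in range(1,11)])
E
```

```text
t: 2.52
tcp_pos: [0.1956, -0.0465, 0.3512]
ee_rot: [0.002, 0.784, 0.621, -0.002]
contact_force: [0.4, -0.7, 0.4]
grip_width: 0.0302
[-0.227 -0.608 -0.119  2.06  -0.005  1.575] 0.20110025398773868 -13.37624383367103
[24 -3 -2] -0.122
[48 -7 -2] -0.244
[ 72 -14  -2] -0.367
[ 94 -24  -2] -0.489
[115 -37  -2] -0.611
[134 -52  -2] -0.733
[151 -70  -3] -0.855
[166 -89  -3] -0.977
[ 178 -110   -3] -1.1
[ 188 -132   -3] -1.222
```

```bash
python3 -m handwheel '[[[30,24,-3,0,-0.122],[30,48,-7,0,-0.244],[30,72,-14,0,-0.367],[30,94,-24,0,-0.489],[30,115,-37,0,-0.611],[30,134,-52,0,-0.733],[30,151,-70,0,-0.855],[60,166,-89,0,-0.977],[85,178,-110,0,-1.1],[85,188,-132,0,-1.222]]]'
python3 - <<'E'
from h import *
s=manip.state(); print(s['joint_positions'].round(3),np.hypot(*s['tcp_pos'][:2]))
Rt=q2R(s['ee_rot']); print('tool y ang',np.degrees(np.arctan2(Rt[1,1],Rt[0,1])))
print('to above guard z .25',1000*Rt.T@(np.array([.42,.485,.25])-s['tcp_pos']))
E
```

```text
t: 3.35
tcp_pos: [0.1097, 0.1682, 0.3494]
ee_rot: [0.0, 0.283, 0.959, -0.003]
contact_force: [0.1, -0.1, 0.2]
grip_width: 0.0653
[ 9.96e-01 -6.06e-01 -1.22e-01  2.06e+00 -2.00e-03  1.57e+00] 0.2008401134219744
tool y ang 57.13498989903901
to above guard z .25 [-88.48105495 435.01967194  97.06409612]
```

```bash
python3 -m handwheel '[[[85,-8,40,8,0.06],[85,-16,80,16,0.12],[85,-25,120,24,0.18],[85,-33,160,32,0.24],[85,-42,200,40,0.3],[85,-50,240,48,0.36],[85,-58,280,56,0.42],[85,-67,320,64,0.5],[85,-75,360,72,0.5],[85,-84,398,80,0.5]]]'
python3 - <<'E'
from h import *
s=manip.state(); w=manip.snapshot('wrist'); save(w,'wrist1.png')
np.savez('pics/w1.npz',**w); np.save('pics/w1P.npy',cloud(w,s))
print(s['joint_positions'].round(3))
Rt=q2R(s['ee_rot']); print('tool y ang',np.degrees(np.arctan2(Rt[1,1],Rt[0,1])))
E
```

```text
t: 4.18
tcp_pos: [0.398, 0.4584, 0.2644]
ee_rot: [0.001, 0.512, 0.859, -0.004]
contact_force: [-0.1, -0.1, 0.6]
grip_width: 0.0852
[ 0.857  0.255  0.433  1.756 -0.003  1.931]
tool y ang 28.457172090917297
```

View pics/wrist1.png

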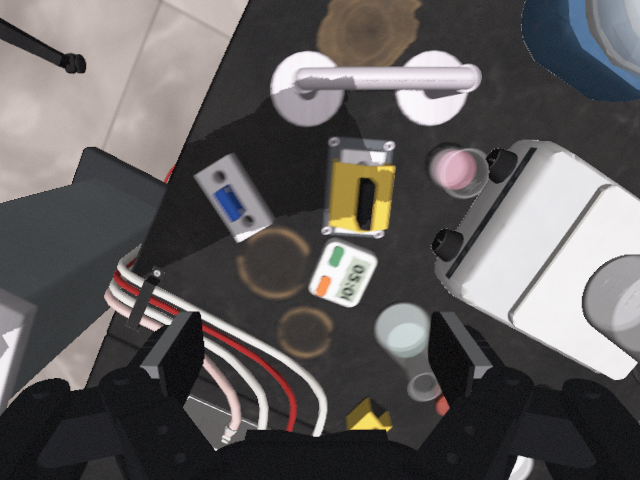

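The wrist view shows the guard with its black rib at (365,203), the base plate spanning (325-395, 138-237), the rail bar from (300,78) to (475,77), the upper half at (232,200) and the timer at (342,273). Next I'll fit exact poses from the depth.

```bash
python3 - <<'E'
from h import *
P=np.load('pics/w1P.npy'); w=np.load('pics/w1.npz'); hsv=cv2.cvtColor(w['img'],cv2.COLOR_RGB2HSV)
V,U=np.mgrid[0:480,0:640]
def rep(m,name):
    q=P[m]; q=q[~np.isnan(q[:,0])]
    r=cv2.minAreaRect((q[:,:2]*1000).astype(np.float32)); e,v=np.linalg.eigh(np.cov(q[:,:2].T)); d=v[:,1]
    print(name,len(q),np.round(r[0],1),np.round(r[1],1),round(r[2],1),'pca',np.degrees(np.arctan2(d[1],d[0])).round(1)%180,'mean',q.mean(0).round(4),'z',np.percentile(q[:,2],[2,50,98]).round(3))
Z=P[...,2]
box=lambda a,b,c,d:(U>a)&(U<b)&(V>c)&(V<d)
rep(box(320,400,130,245)&(Z>.088)&(Z<.11),'guard rib top')
rep(box(320,400,130,245)&(Z>.045)&(Z<.075),'guard roof')
rep(box(320,400,130,245)&(Z>.028)&(Z<.038),'lower block')
rep(box(320,400,130,245)&(Z>.004)&(Z<.012),'base')
rep(box(185,280,145,250)&(Z>.018)&(Z<.026),'upper block')
rep(box(185,280,145,250)&(Z>.047)&(Z<.056),'upper rib')
rep(box(270,490,50,130)&(Z>.09)&(Z<.12),'rail')
rep(box(300,455,60,100)&(Z>.104)&(Z<.12),'rail crest')
rep(box(305,385,235,310)&(Z>.012)&(Z<.026),'timer')
E
```

```text
guard rib top 787 [427.3 485.8] [12.3 40.3] 24.2 pca 114.4 mean [0.4263 0.4864 0.0973] z [0.09  0.098 0.099]
guard roof 3037 [427.2 486.2] [55.1 60.7] 24.4 pca 96.2 mean [0.4238 0.4873 0.057 ] z [0.049 0.057 0.068]
lower block 714 [426.7 485.8] [53.4 80.8] 24.5 pca 109.2 mean [0.4165 0.5058 0.0329] z [0.03  0.033 0.035]
base 1679 [429.2 481.9] [ 64.7 112. ] 24.5 pca 106.3 mean [0.4139 0.4948 0.008 ] z [0.006 0.008 0.011]
upper block 2343 [322.1 419.5] [41.3 81. ] 58.9 pca 148.9 mean [0.3217 0.4223 0.0219] z [0.02  0.022 0.024]
upper rib 468 [322.4 419.7] [12.6 32.3] 60.0 pca 149.0 mean [0.3226 0.4203 0.0516] z [0.048 0.052 0.053]
rail 4442 [389.6 576.1] [139.5  19.6] 29.1 pca 29.099999999999994 mean [0.3888 0.5749 0.1058] z [0.099 0.107 0.109]
rail crest 3090 [386.1 574.1] [111.9  15.1] 29.6 pca 29.30000000000001 mean [0.3851 0.5732 0.1069] z [0.104 0.107 0.109]
timer 2960 [459.4 399.1] [58.  65.6] 6.6 pca 97.8 mean [0.4583 0.4004 0.0165] z [0.013 0.016 0.02 ]
```

```bash
cat >> h.py <<'E'
def to(x,y,z,yaw=None):
    s=manip.state(); Rt=q2R(s['ee_rot']); y0=np.degrees(np.arctan2(Rt[1,1],Rt[0,1]))
    print('shift',(1000*Rt.T@(np.array([x,y,z])-s['tcp_pos'])).round(1),'yaw now',y0.round(2),'turn',None if yaw is None else round(-np.radians(yaw-y0),3))
E
python3 - <<'E'
from h import *
to(.4272,.486,.15,24.4);to(.4272,.486,.073,24.4)
E
```

```text
shift [ 10.  35. 106.] yaw now 28.46 turn 0.071
shift [ 10.6  36.  183. ] yaw now 28.46 turn 0.071
```

```bash
python3 -m handwheel '[[[85,4,13,35,0.03],[85,8,26,70,0.06],[85,10,35,106,0.071],[85,10,35,130,0.071],[85,10.5,36,155,0.071],[85,10.5,36,175,0.071],[85,10.6,36,183,0.071],[85,10.6,36,183,0.071],[40,10.6,36,183,0.071],[10,10.6,36,183,0.071]]]'
python3 - <<'E'
from h import *
s=manip.state(); w=manip.snapshot('wrist'); save(w,'wrist2.png'); to(.4272,.486,.073,24.4)
E
```

```text
t: 5.07
tcp_pos: [0.4277, 0.4866, 0.0743]
ee_rot: [0.001, 0.542, 0.841, -0.007]
contact_force: [-0.7, 0.8, 0.5]
grip_width: 0.0632
shift [-0.4 -0.8  1.6] yaw now 24.4 turn -0.0
```

View pics/wrist2.png

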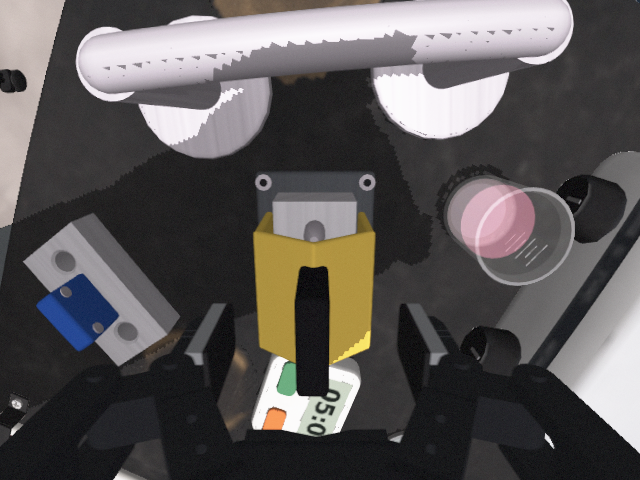

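```bash
python3 -m handwheel '[[[5,0,0,0,0],[5,0,0,0,0],[5,0,0,0,0],[5,0,0,0,0],[5,0,0,0,0],[5,0,0,0,0],[5,0,0,0,0],[5,0,0,-4,0],[5,0,0,-20,0],[5,0,0,-40,0]]]'
python3 - <<'E'
from h import *
to(.3890,.5755,.210,119.3)
E
```

```text
t: 5.95
tcp_pos: [0.4272, 0.4862, 0.113]
ee_rot: [0.0, 0.542, 0.841, -0.009]
contact_force: [0.6, -0.4, -1.3]
grip_width: 0.0112
shift [ 96.1   0.7 -98. ] yaw now 24.39 turn -1.656
```

```bash
python3 -m handwheel '[[[5,0,0,-38,0],[5,0,0,-76,-0.12],[5,0,0,-98,-0.24],[5,10,0,-98,-0.36],[5,20,0,-98,-0.48],[5,35,0,-98,-0.6],[5,50,0,-98,-0.72],[5,65,0,-98,-0.84],[5,80,0,-98,-0.96],[5,96,1,-98,-1.08]]]'
python3 - <<'E'
from h import *
to(.3890,.5755,.210,119.3)
E
```

```text
t: 6.78
tcp_pos: [0.3888, 0.5758, 0.2096]
ee_rot: [-0.004, 0.03, 1.0, -0.008]
contact_force: [-0.6, 0.2, -1.1]
grip_width: 0.0109
shift [-0.2 -0.3 -0.4] yaw now 86.61 turn -0.57
```

```bash
python3 -m handwheel '[[[5,0,0,0,-0.12],[5,0,0,0,-0.24],[5,0,0,0,-0.36],[5,0,0,0,-0.48],[5,0,0,0,-0.57],[5,0,0,10,-0.57],[5,0,0,18,-0.57],[5,0,0,18,-0.57],[5,0,0,18,-0.57],[5,0,0,18,-0.57]]]'
python3 - <<'E'
from h import *
s=manip.state(); print(s['joint_positions'].round(2)); w=manip.snapshot('wrist'); save(w,'wrist3.png'); P=cloud(w,s)
t=manip.snapshot('top'); save(t,'top3.png'); Q=cloud(t); np.save('pics/top3P.npy',Q);np.save('pics/w3P.npy',P)
sc=manip.snapshot('scene'); cv2.imwrite('pics/scene3.png',cv2.resize(cv2.cvtColor(sc['img'],cv2.COLOR_RGB2BGR)[150:370,160:420],None,fx=2.7,fy=2.7))
to(.3890,.5755,.190,119.3)
E
```

```text
t: 7.62
tcp_pos: [0.3886, 0.5754, 0.1916]
ee_rot: [-0.007, -0.252, 0.968, -0.007]
contact_force: [0.0, -0.3, -1.0]
grip_width: 0.0107
[ 0.98  0.47  0.56  1.69 -0.    0.47]
shift [-0.2 -0.2  2. ] yaw now 119.26 turn -0.001
```

View pics/wrist3.png

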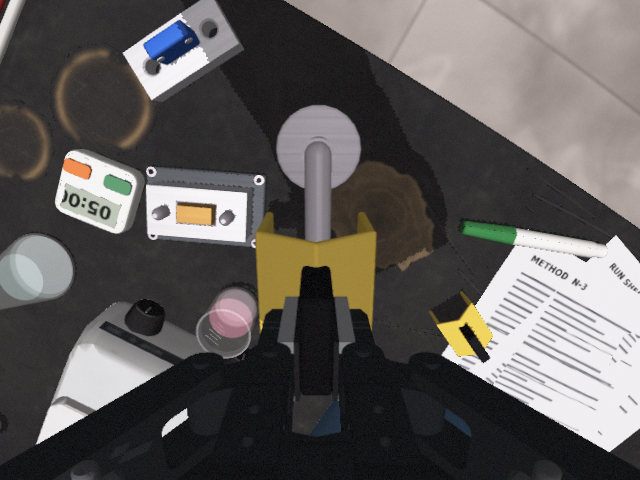

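View pics/scene3.png

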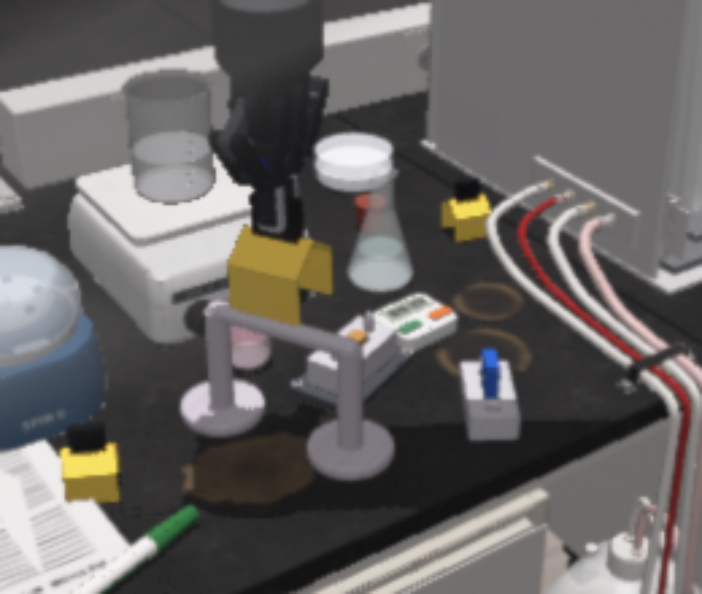

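The wrist view shows the bar at column 317 running centrally under the guard's roof (skirts at 257 and 375). The lower half, at (200,205), is clear with both dowels showing. I'll check centring along the bar from the feet, and refine the lower pose while it is visible.

```bash
python3 - <<'E'
from h import *
P=np.load('pics/topP.npy').reshape(-1,3)
# rail: all points along bar direction
d=np.array([np.cos(np.radians(29.3)),np.sin(np.radians(29.3))]); n=np.array([-d[1],d[0]])
for f in ['topP','sceneP','w1P']:
    P=np.load(f'pics/{f}.npy').reshape(-1,3); P=P[~np.isnan(P[:,0])]
    q=P[:,:2]-[.3888,.5749]; a=q@d; b=q@n
    m=(abs(b)<.012)&(abs(a)<.1)&(P[:,2]>.095)&(P[:,2]<.115); print(f,'bar along',np.percentile(a[m],[0.5,50,99.5]).round(4),'across',np.percentile(b[m],[2,50,98]).round(4))
    m=(abs(b)<.04)&(abs(a)<.12)&(P[:,2]>.003)&(P[:,2]<.012); print('feet',np.percentile(a[m],[1,99]).round(4),np.percentile(b[m],[1,99]).round(4)) if m.sum()>5 else 0
P=np.load('pics/w3P.npy'); U=np.mgrid[0:480,0:640]
V,U=U; Z=P[...,2]
def rep(m,name):
    q=P[m]; q=q[~np.isnan(q[:,0])]
    r=cv2.minAreaRect((q[:,:2]*1000).astype(np.float32)); e,v=np.linalg.eigh(np.cov(q[:,:2].T)); dd=v[:,1]
    print(name,len(q),np.round(r[0],1),np.round(r[1],1),round(r[2],1),'pca',(np.degrees(np.arctan2(dd[1],dd[0]))%180).round(1),q.mean(0).round(4))
box=lambda a,b,c,d:(U>a)&(U<b)&(V>c)&(V<d)
rep(box(140,252,160,255)&(Z>.030)&(Z<.036),'lower block')
rep(box(135,275,155,250)&(Z>.004)&(Z<.012),'base')
rep(box(140,190,190,240)&(Z>.041)&(Z<.06),'dowel L')
rep(box(205,250,190,240)&(Z>.041)&(Z<.06),'dowel R')
rep(box(170,220,195,235)&(Z>.036)&(Z<.042),'ejector')
q=P[box(250,380,200,330)&(Z>.13)]; 
rep(box(250,380,200,330)&(Z>.15)&(Z<.19),'guard')
E
```

```text
topP bar along [-0.0693 -0.0078  0.0681] across [-0.0056  0.0039  0.0113]
feet [-0.1116  0.1047] [-0.0378  0.0376]
sceneP bar along [-0.0691 -0.0058  0.0664] across [-0.0031  0.0062  0.0105]
feet [-0.0935  0.0922] [-0.0303  0.0363]
w1P bar along [-0.067  -0.0005  0.0695] across [-0.0074  0.      0.0085]
feet [-0.0903  0.0895] [-0.0322  0.0335]
lower block 3927 [427.3 486.2] [40.9 81. ] 24.5 pca 114.4 [0.4259 0.487  0.0329]
base 3038 [429.3 481.6] [ 64.8 112.8] 24.3 pca 108.3 [0.4139 0.4868 0.008 ]
dowel L 150 [435.5 467.3] [ 9.  18.4] 22.5 pca 63.6 [0.4365 0.4636 0.047 ]
dowel R 148 [416.1 510. ] [9.2 9.3] 25.6 pca 65.5 [0.4152 0.5105 0.0471]
ejector 641 [427.1 486.6] [14.5 27.6] 23.9 pca 114.3 [0.4267 0.4866 0.0388]
guard 7420 [385.1 572.9] [50.5 55.1] 29.4 pca 119.5 [0.3764 0.5681 0.1738]
```

```bash
python3 -m handwheel '[[[5,0,0,20,0],[5,0,0,40,0],[5,0,0,55,0],[5,0,0,63,0],[5,0,0,67,0],[5,0,0,70,0],[5,0,0,71,0],[5,0,0,71,0],[5,0,0,71,0],[5,0,0,71,0]]]'
python3 - <<'E'
from h import *
w=manip.snapshot('wrist'); save(w,'wrist4.png')
sc=manip.snapshot('scene'); cv2.imwrite('pics/scene4.png',cv2.resize(cv2.cvtColor(sc['img'],cv2.COLOR_RGB2BGR)[150:370,160:420],None,fx=2.7,fy=2.7))
E
```

```text
t: 8.6
tcp_pos: [0.3882, 0.575, 0.1221]
ee_rot: [-0.006, -0.253, 0.968, -0.006]
contact_force: [-0.8, 2.2, 2.8]
grip_width: 0.0108
```

View pics/scene4.png

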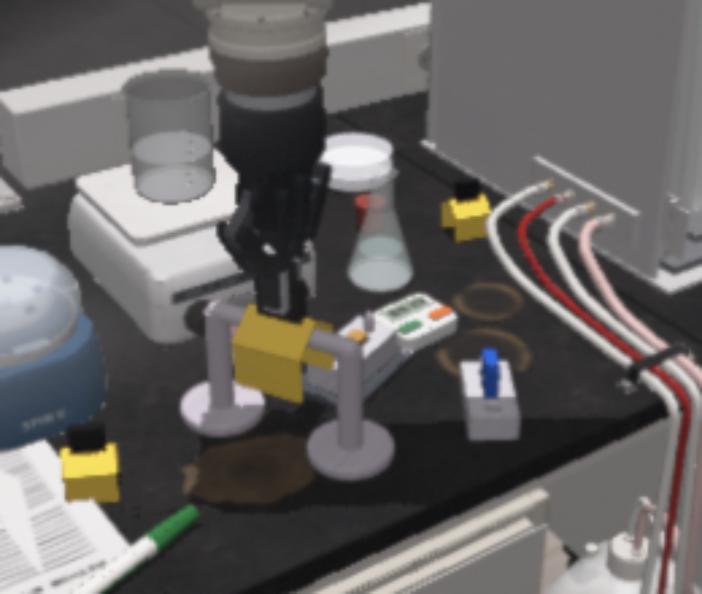

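The scene view shows the guard astride the bar between the two posts, at (272,350), with the wrist force now pointing up. Letting go.

```bash
python3 -m handwheel '[[[30,0,0,0,0],[45,0,0,0,0],[45,0,0,0,0],[45,0,0,0,0],[45,0,0,0,0],[45,0,0,-15,0],[45,0,0,-45,0],[45,0,0,-80,0],[60,0,0,-110,0],[60,0,0,-140,0]]]'
python3 - <<'E'
from h import *
s=manip.state(); w=manip.snapshot('wrist'); save(w,'wrist5.png'); P=cloud(w,s); np.save('pics/w5P.npy',P)
sc=manip.snapshot('scene'); cv2.imwrite('pics/scene5.png',cv2.resize(cv2.cvtColor(sc['img'],cv2.COLOR_RGB2BGR)[150:370,160:420],None,fx=2.7,fy=2.7))
to(.3222,.4196,.16,58.9); to(.3222,.4196,.036,58.9); print(s['joint_positions'].round(2))
E
```

```text
t: 9.53
tcp_pos: [0.3892, 0.5766, 0.2638]
ee_rot: [-0.006, -0.253, 0.968, -0.005]
contact_force: [0.2, 1.2, 0.7]
grip_width: 0.06
shift [ 135.7 -104.4  109.4] yaw now 119.26 turn 1.054
shift [ 134.9 -103.8  233.4] yaw now 119.26 turn 1.054
[ 0.98  0.53  0.79  1.85 -0.    0.47]
```

View pics/wrist5.png

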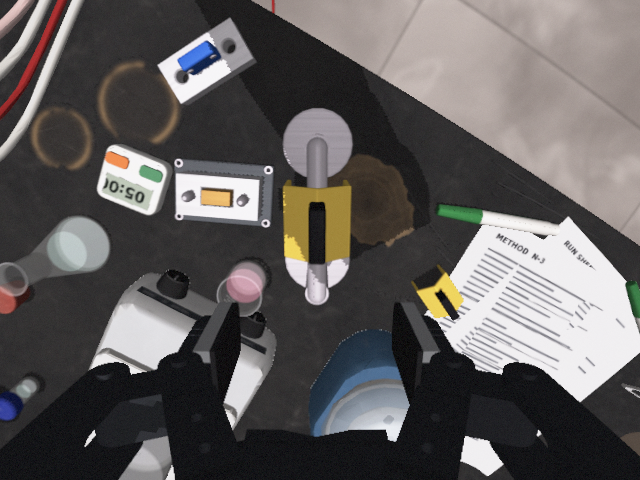

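View pics/scene5.png

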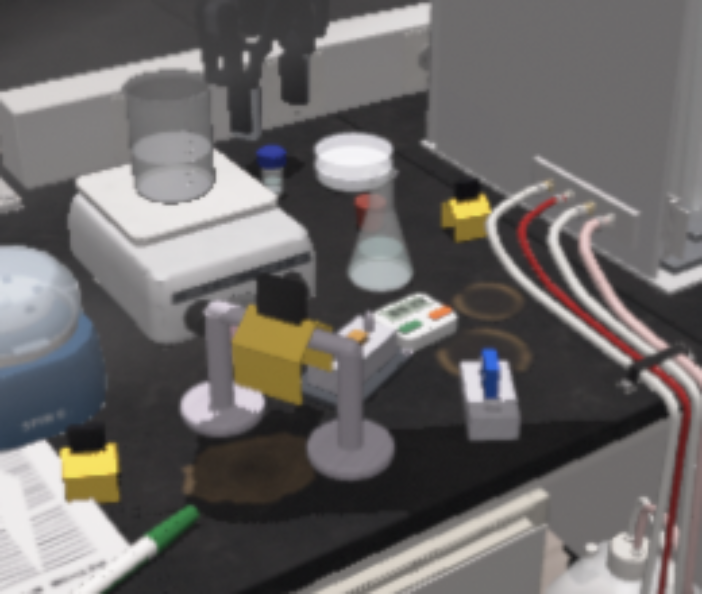

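The guard hangs upright, astride the bar (wrist 317,225; scene 275,350), with the fingers clear. Next, the upper half.

```bash
python3 -m handwheel '[[[60,14,-10,0,0.12],[60,30,-23,10,0.24],[60,50,-38,22,0.36],[60,70,-54,34,0.48],[60,90,-69,46,0.6],[60,108,-83,58,0.72],[60,122,-94,70,0.84],[60,130,-101,82,0.96],[60,135,-104,95,1.054],[60,135,-104,100,1.054]]]'
python3 - <<'E'
from h import *
s=manip.state(); w=manip.snapshot('wrist'); save(w,'wrist6.png'); P=cloud(w,s); Z=P[...,2]
V,U=np.mgrid[0:480,0:640]
def rep(m,name):
    q=P[m]; q=q[~np.isnan(q[:,0])]
    r=cv2.minAreaRect((q[:,:2]*1000).astype(np.float32))
    print(name,len(q),np.round(r[0],1),np.round(r[1],1),round(r[2],1))
X=(P[...,0]>.26)&(P[...,0]<.38)&(P[...,1]>.36)&(P[...,1]<.48)
rep(X&(Z>.019)&(Z<.025),'block'); rep(X&(Z>.048)&(Z<.056),'rib')
to(.3222,.4196,.0255,58.9)
E
```

```text
t: 10.47
tcp_pos: [0.3218, 0.4188, 0.1676]
ee_rot: [-0.001, 0.271, 0.963, -0.005]
contact_force: [-0.3, -0.1, -0.4]
grip_width: 0.0601
block 4196 [322.2 419.2] [40.1 80.9] 58.6
rib 779 [321.6 419.7] [11.8 31.7] 58.3
shift [1.000e-01 1.700e+00 1.418e+02] yaw now 58.95 turn 0.001
```

View pics/wrist6.png

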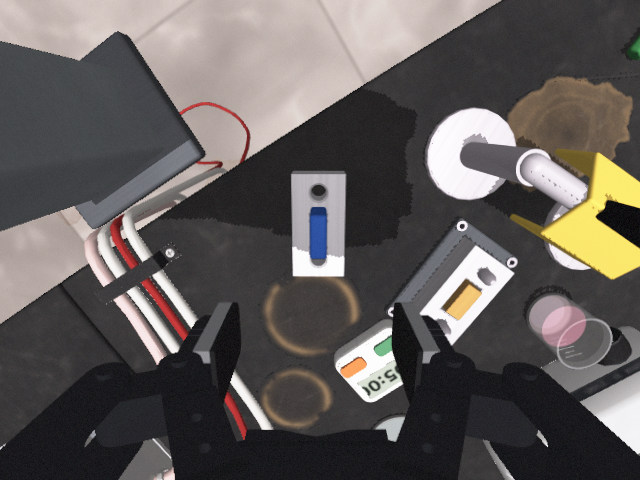

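```bash
python3 -m handwheel '[[[60,0,0.5,38,0.007],[60,0,1,76,0.007],[60,0,1,108,0.007],[60,0,1,130,0.007],[60,0,1,139,0.007],[60,0,1,142,0.007],[60,0,1,142,0.007],[40,0,1,142,0.007],[20,0,1,142,0.007],[5,0,1,142,0.007]]]'
python3 - <<'E'
from h import *
w=manip.snapshot('wrist'); save(w,'wrist7.png'); to(.3222,.4194,.0255,58.6)
E
```

```text
t: 11.35
tcp_pos: [0.3225, 0.4197, 0.0268]
ee_rot: [-0.001, 0.271, 0.963, -0.004]
contact_force: [-0.4, -1.1, -0.1]
grip_width: 0.0243
shift [ 0.  -0.2  1. ] yaw now 58.57 turn -0.001
```

View pics/wrist7.png

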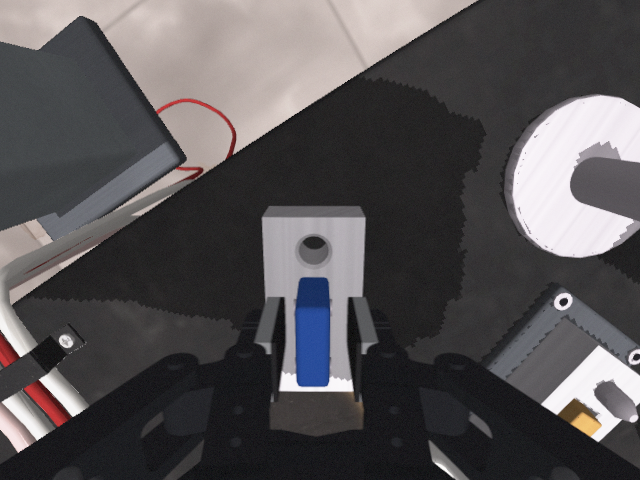

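The rib (313,335) is centred between the pads. Closing and lifting.

```bash
python3 -m handwheel '[[[5,0,0,0,0],[5,0,0,0,0],[5,0,0,0,0],[5,0,0,0,0],[5,0,0,0,0],[5,0,0,-5,0],[5,0,0,-20,0],[5,0,0,-45,0],[5,0,0,-75,0],[5,0,0,-80,0]]]'
python3 - <<'E'
from h import *
s=manip.state(); w=manip.snapshot('wrist'); save(w,'wrist8.png'); np.save('pics/w8P.npy',cloud(w,s))
P=cloud(w,s); Z=P[...,2]; V,U=np.mgrid[0:480,0:640]
m=(U>255)&(U<375)&(V>180)&(V<400)
zz=Z[m]; print(np.histogram(zz[~np.isnan(zz)],20))
to(.4272,.4863,.10,24.4)
E
```

```text
t: 12.23
tcp_pos: [0.3237, 0.4215, 0.1115]
ee_rot: [0.0, 0.271, 0.963, -0.001]
contact_force: [0.5, 0.3, -3.0]
grip_width: 0.0107
(array([5784,    3,    0,    0,    0,    0,    0,    0,    0,  379,  658,
       7838,  392,  994, 2849, 1972, 1545, 1725,  786, 1039]), array([-0.00236554,  0.00692768,  0.0162209 ,  0.02551412,  0.03480734,
        0.04410056,  0.05339377,  0.06268699,  0.07198021,  0.08127343,
        0.09056665,  0.09985987,  0.10915309,  0.11844631,  0.12773953,
        0.13703275,  0.14632597,  0.15561918,  0.1649124 ,  0.17420562,
        0.18349884]))
shift [-54.5 109.3  10.1] yaw now 58.57 turn 0.596
```

View pics/wrist8.png

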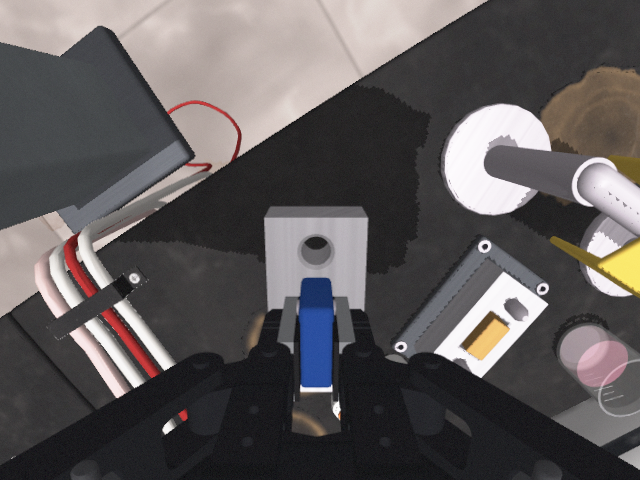

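```bash
cat > held.py <<'E'
from h import *
def held(w,s):
    P=cloud(w,s); Rt=q2R(s['ee_rot']); T=(P-s['tcp_pos'])@Rt*1000  # tool coords mm
    V,U=np.mgrid[0:480,0:640]
    m=(U>250)&(U<385)&(V>195)&(V<330)&(abs(T[...,2]-3)<6)&(T[...,0]>12)&(abs(T[...,1])<30)
    q=T[m]
    A=np.c_[q[:,:2],np.ones(len(q))]; c=np.linalg.lstsq(A,q[:,2],rcond=None)[0]
    print('plane z=',c.round(4),len(q))
    for a in (20,24,28,32,36):
        k=abs(q[:,0]-a)<1.5; print(a,'y',np.percentile(q[k,1],[1,99]).round(1),end='; ')
    print('xmax',[np.percentile(q[abs(q[:,1]-y)<2,0],99).round(1) for y in (-15,-10,10,15)])
    # hole: dark ellipse
    g=cv2.cvtColor(w['img'],cv2.COLOR_RGB2GRAY)
    # pixels inside block region with depth notably below plane
    pl=T[...,0]*c[0]+T[...,1]*c[1]+c[2]
    return T,c,g
E
python3 - <<'E'
from held import *
s=manip.state(); w=manip.snapshot('wrist'); T,c,g=held(w,s)
crop=w['img'][195:330,250:385]; cv2.imwrite('pics/crop8.png',cv2.resize(crop[...,::-1],None,fx=4.4,fy=4.4,interpolation=cv2.INTER_CUBIC))
E
```

```text
plane z= [2.690e-02 2.700e-03 3.756e+00] 6463
20 y [-18.9  20. ]; 24 y [-19.5  20.1]; 28 y [-19.4  20.3]; 32 y [-19.1  20.2]; 36 y [-19.2  19.8]; xmax [np.float64(40.2), np.float64(40.2), np.float64(40.2), np.float64(40.2)]
```

View pics/crop8.png

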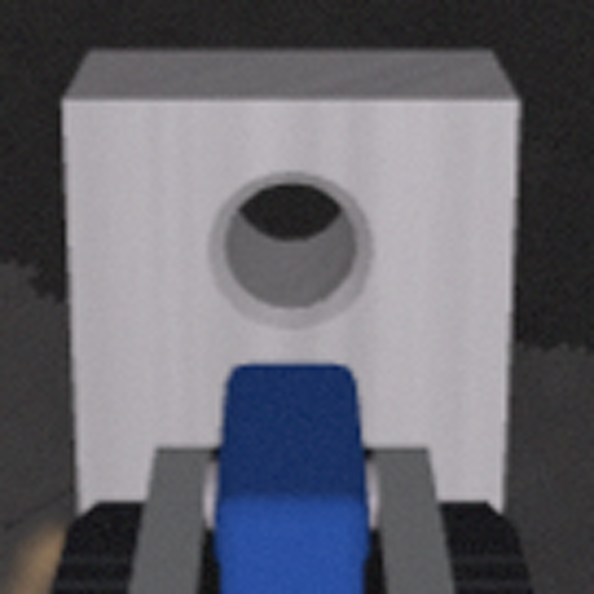

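The crop shows the upper half gripped squarely: rib in the pads, block end edge at row ~100, near dowel hole at (290,245). In the tool frame its centre is within 0.5 mm of the TCP. I'll move it over the lower half.

```bash
python3 -m handwheel '[[[5,-4,10,0,0.06],[5,-10,24,0,0.13],[5,-19,42,0,0.21],[5,-28,60,0,0.3],[5,-37,76,0,0.4],[5,-45,92,0,0.5],[5,-51,104,0,0.57],[5,-54.8,109,0,0.596],[5,-54.8,109,0,0.596],[5,-54.8,109,0,0.596]]]'
python3 - <<'E'
from held import *
s=manip.state(); w=manip.snapshot('wrist'); save(w,'wrist9.png'); T,c,g=held(w,s)
sc=manip.snapshot('scene'); cv2.imwrite('pics/scene9.png',cv2.resize(cv2.cvtColor(sc['img'],cv2.COLOR_RGB2BGR)[150:370,160:420],None,fx=2.7,fy=2.7))
to(.4269,.486,.0768,24.4)
P=cloud(w,s);np.save('pics/w9P.npy',P)
E
```

```text
t: 13.17
tcp_pos: [0.4263, 0.4846, 0.106]
ee_rot: [0.0, 0.541, 0.841, -0.004]
contact_force: [0.7, -0.8, -3.4]
grip_width: 0.0107
plane z= [2.7600e-02 2.2000e-03 3.7795e+00] 6489
20 y [-19.   20.2]; 24 y [-19.4  20.2]; 28 y [-19.3  20.2]; 32 y [-19.2  20.2]; 36 y [-19.3  19.8]; xmax [np.float64(40.6), np.float64(40.6), np.float64(40.6), np.float64(40.6)]
shift [ 0.9  1.4 30.2] yaw now 24.52 turn 0.002
```

View pics/wrist9.png

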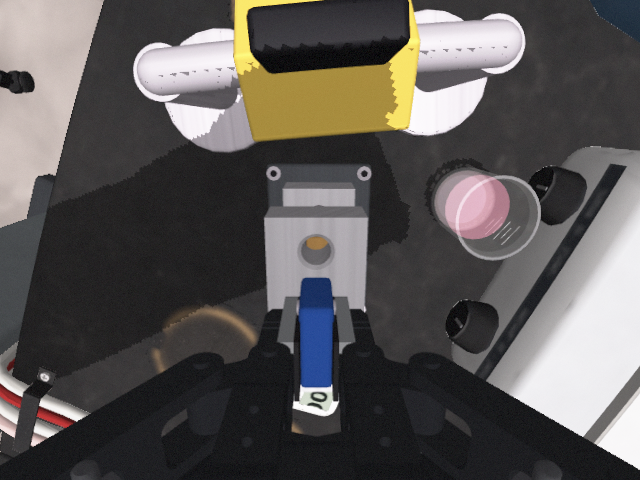

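View pics/scene9.png

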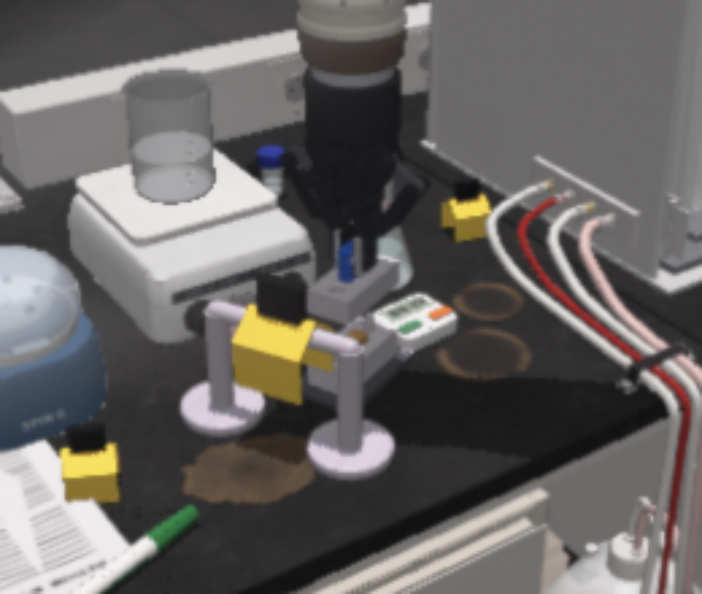

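The scene view shows the upper half (blue rib at (347,262)) held above the lower block. The wrist view shows the ejector through the hole at (316,243). I'll correct by ~1 mm and come down over the dowel tips.

```bash
python3 -m handwheel '[[[5,1,1.4,4,0],[5,1,1.4,8,0],[5,1,1.4,14,0],[5,1,1.4,18,0],[5,1,1.4,22,0],[5,1,1.4,26,0],[5,1,1.4,28,0],[5,1,1.4,31,0],[5,1,1.4,34,0],[5,1,1.4,35,0]]]'
python3 - <<'E'
from held import *
s=manip.state(); w=manip.snapshot('wrist'); save(w,'wrist10.png'); T,c,g=held(w,s)
to(.4269,.486,.0588,24.4); print(s['ft_torque'])
E
```

```text
t: 14.1
tcp_pos: [0.4268, 0.486, 0.0714]
ee_rot: [0.0, 0.541, 0.841, -0.003]
contact_force: [0.8, -0.2, -3.8]
grip_width: 0.0108
plane z= [2.8300e-02 2.8000e-03 3.7484e+00] 6494
20 y [-19.   20.1]; 24 y [-19.3  20.2]; 28 y [-19.4  20.1]; 32 y [-19.1  20.2]; 36 y [-19.1  20. ]; xmax [np.float64(40.6), np.float64(40.5), np.float64(40.6), np.float64(40.6)]
shift [ 0.   0.2 12.6] yaw now 24.52 turn 0.002
[-0.01516719 -0.00305217  0.00969585]
```

View pics/wrist10.png

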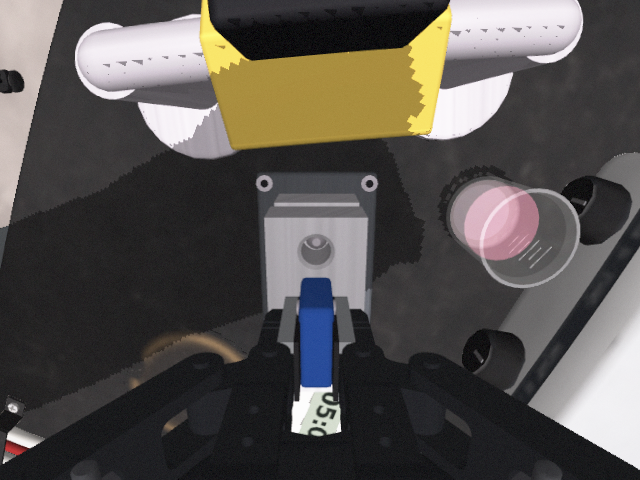

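The dowel tip shows inside the hole at (316,242) with no side force, so the fit is on line. Continuing down onto the ejector.

```bash
python3 -m handwheel '[[[5,0,0,1.5,0],[5,0,0,3,0],[5,0,0,4.5,0],[5,0,0,6,0],[5,0,0,7.5,0],[5,0,0,9,0],[5,0,0,10.5,0],[5,0,0,12,0],[5,0,0,13,0],[5,0,0,13,0]]]'
python3 - <<'E'
from held import *
s=manip.state(); w=manip.snapshot('wrist'); save(w,'wrist11.png'); T,c,g=held(w,s)
to(.4269,.486,.0588,24.4); print(s['ft_torque'])
E
```

```text
t: 14.98
tcp_pos: [0.4268, 0.486, 0.0598]
ee_rot: [0.0, 0.541, 0.841, -0.003]
contact_force: [-2.4, -3.6, 7.6]
grip_width: 0.0114
plane z= [0.0275 0.0043 3.7942] 6562
20 y [-19.  20.]; 24 y [-19.5  20.2]; 28 y [-19.3  20.1]; 32 y [-19.2  20.2]; 36 y [-19.2  19.9]; xmax [np.float64(40.6), np.float64(40.5), np.float64(40.5), np.float64(40.5)]
shift [-0.1  0.1  1. ] yaw now 24.52 turn 0.002
[-0.78317071  0.66726983 -0.01745068]
```

```bash
python3 -m handwheel '[[[5,0,0,1.5,0],[5,0,0,2,0],[5,0,0,2.5,0],[5,0,0,3,0],[5,0,0,3,0],[5,0,0,3,0],[5,0,0,3,0],[5,0,0,3,0],[5,0,0,3,0],[5,0,0,3,0]]]'
python3 - <<'E'
from held import *
s=manip.state(); w=manip.snapshot('wrist'); save(w,'wrist12.png'); T,c,g=held(w,s)
to(.4269,.486,.0588,24.4); print(s['ft_torque'])
E
```

```text
t: 15.87
tcp_pos: [0.4269, 0.486, 0.0596]
ee_rot: [0.001, 0.541, 0.841, -0.002]
contact_force: [-6.0, -8.4, 18.3]
grip_width: 0.0108
plane z= [0.026  0.0049 3.7799] 6598
20 y [-19.1  20.1]; 24 y [-19.2  20.2]; 28 y [-19.3  20.1]; 32 y [-19.2  20.2]; 36 y [-19.2  19.9]; xmax [np.float64(40.6), np.float64(40.6), np.float64(40.7), np.float64(40.7)]
shift [0.  0.1 0.8] yaw now 24.52 turn 0.002
[-1.54330662  1.36603403  0.0309813 ]
```

The force rose from 7.6 to 18.3 N over only 0.2 mm of travel, which is a solid stop. I'll check closure and tilt against the fixed base plate in the same camera frame.

```bash
python3 - <<'E'
from held import *
s=manip.state(); w=manip.snapshot('wrist'); save(w,'wrist13.png')
P=cloud(w,s); Z=P[...,2]; Q=P.reshape(-1,3)
c0=np.array([.4272,.4863]); a=np.radians(24.4); ex=np.array([np.cos(a),np.sin(a)]); ey=np.array([-np.sin(a),np.cos(a)])
L=(Q[:,:2]-c0); lx=L@ex; ly=L@ey; z=Q[:,2]
def pl(m,n):
    A=np.c_[lx[m],ly[m],np.ones(m.sum())]; c=np.linalg.lstsq(A,z[m],rcond=None)[0]
    print(n,m.sum(),'slopes x,y',c[:2].round(4),'z0',c[2].round(4),'x',np.percentile(lx[m],[1,99]).round(4),'y',np.percentile(ly[m],[1,99]).round(4))
pl((abs(lx)<.021)&(ly>.012)&(ly<.042)&(z>.048)&(z<.062),'upper top (expect z .055)')
pl((abs(lx)<.1)&(ly>-.1)&(ly<.2)&(abs(z)<.004),'table')
pl((abs(lx)<.034)&(abs(ly)<.055)&(abs(z-.008)<.003),'base')
pl((abs(lx)<.034)&(abs(ly)<.055)&(z>.029)&(z<.036),'lower face visible?')
sc=manip.snapshot('scene'); cv2.imwrite('pics/scene13.png',cv2.resize(cv2.cvtColor(sc['img'],cv2.COLOR_RGB2BGR)[220:320,220:360],None,fx=5.7,fy=5.7,interpolation=cv2.INTER_CUBIC))
t=manip.snapshot('top')
for n,S in (('scene',sc),('top',t)):
    Q=cloud(S).reshape(-1,3); L=(Q[:,:2]-c0); lx=L@ex; ly=L@ey; z=Q[:,2]
    m=(abs(lx)<.019)&(abs(ly)<.039)&(z>.045)&(z<.062)
    if m.sum()>20: pl(m,n+' upper top')
    m=(abs(z)<.004)&(abs(lx)<.15)&(abs(ly)<.15); pl(m,n+' table')
E
```

```text
upper top (expect z .055) 6862 slopes x,y [-0.0068 -0.0401] z0 0.0558 x [-0.0198  0.0195] y [0.0125 0.0405]
table 53700 slopes x,y [-0.0006 -0.0004] z0 0.0001 x [-0.0989  0.0981] y [-0.0599  0.1296]
base 5641 slopes x,y [0.0001 0.0053] z0 0.0079 x [-0.0316  0.0317] y [-0.0293  0.0505]
lower face visible? 166 slopes x,y [ 0.001  -0.0333] z0 0.0355 x [-0.0199  0.019 ] y [0.0342 0.0406]
scene upper top 119 slopes x,y [0.0118 0.029 ] z0 0.056 x [-0.0189  0.0184] y [-0.0385  0.0215]
scene table 5229 slopes x,y [ 0.0009 -0.0007] z0 0.0005 x [-0.1482  0.1461] y [-0.1462  0.1487]
top upper top 281 slopes x,y [-0.0166 -0.001 ] z0 0.054 x [-0.0188  0.0184] y [-0.0377  0.0383]
top table 9219 slopes x,y [-0.0003  0.0005] z0 -0.0003 x [-0.1482  0.1446] y [-0.1468  0.1481]
```

View pics/scene13.png

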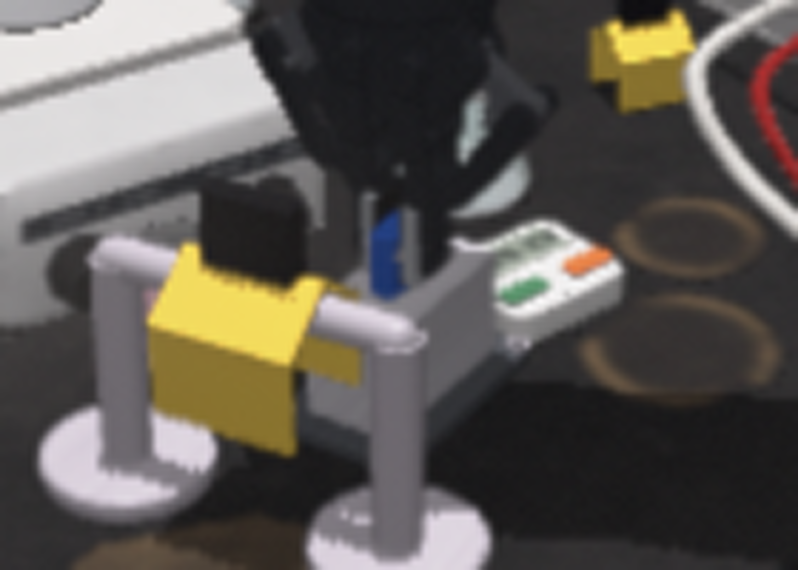

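View pics/wrist13.png

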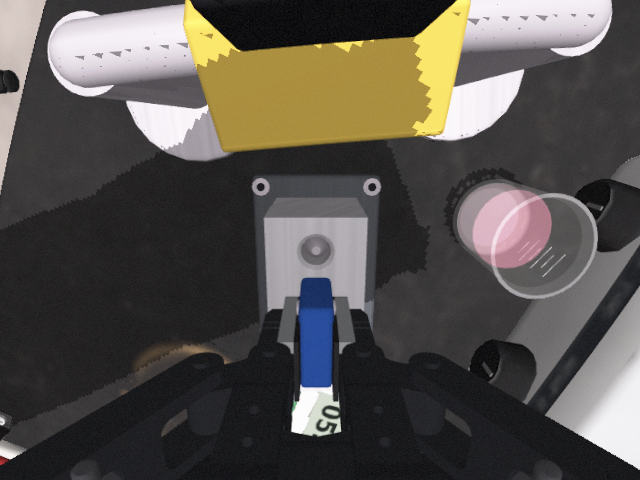

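Both cameras place the upper half's top within about 1 mm of the closed height. But the wrist cloud shows a 0.04 rad slope along its length: it rotated slightly in the pads. I'll let it settle level on the ejector, re-grip lower, and press again.

```bash
python3 -m handwheel '[[[5,0,0,-2,0],[5,0,0,-4,0],[30,0,0,-4,0],[30,0,0,-4,0],[30,0,0,-4,0],[30,0,0,-4,0],[30,0,0,-4,0],[30,0,0,-4,0],[30,0,0,-4,0],[30,0,0,-4,0]]]'
cat > chk.py <<'E'
from h import *
def chk(name):
    s=manip.state(); w=manip.snapshot('wrist'); save(w,name)
    P=cloud(w,s); Q=P.reshape(-1,3)
    c0=np.array([.4272,.4863]); a=np.radians(24.4); ex=np.array([np.cos(a),np.sin(a)]); ey=np.array([-np.sin(a),np.cos(a)])
    L=(Q[:,:2]-c0); lx=L@ex; ly=L@ey; z=Q[:,2]
    m=(abs(lx)<.019)&(ly>.013)&(ly<.038)&(z>.05)&(z<.068)
    # robust: drop hole/taper
    for _ in range(3):
        A=np.c_[lx,ly,np.ones(len(lx))]; c=np.linalg.lstsq(A[m],z[m],rcond=None)[0]; m=m&(abs(A@c-z)<.0015)
    print('upper top: n',m.sum(),'slope',c[:2].round(4),'z centre',c[2].round(4),'z at y=.03',(c[2]+.03*c[1]).round(4))
    e=(abs(lx)<.023)&(ly>.02)&(ly<.045)&(z>.052)&(z<.068); print('edges x',np.percentile(lx[e],[1,99]).round(4),'ymax',np.percentile(ly[e],99).round(4))
    print(s['tcp_pos'].round(4),s['contact_force'].round(1),s['ft_torque'].round(2),s['grip_width'].round(4),s['ee_rot'].round(4),s['t'])
E
python3 -c "
from chk import *
chk('wrist14.png')
to(.4269,.486,.0626,24.4)"
```

```text
t: 16.9
tcp_pos: [0.4268, 0.486, 0.0635]
ee_rot: [0.001, 0.541, 0.841, -0.002]
contact_force: [1.0, 0.2, -0.2]
grip_width: 0.0297
upper top: n 4822 slope [0.0005 0.0001] z centre 0.061 z at y=.03 0.061
edges x [-0.0197  0.0196] ymax 0.0405Traceback (most recent call last):
  File "<string>", line 3, in <module>
    chk('wrist14.png')
    ~~~^^^^^^^^^^^^^^^
  File "chk.py", line 13, in chk
    print(s['tcp_pos'].round(4),s['contact_force'].round(1),s['ft_torque'].round(2),s['grip_width'].round(4),s['ee_rot'].round(4),s['t'])
                                                                                    ^^^^^^^^^^^^^^^^^^^^^
AttributeError: 'float' object has no attribute 'round'
```

View pics/wrist14.png

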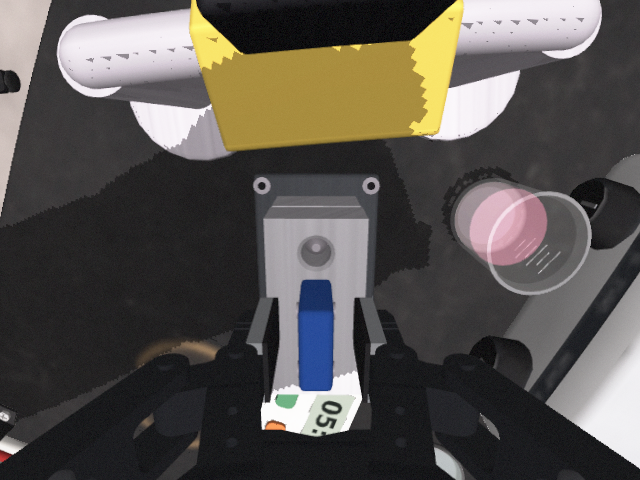

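Released, the upper half sits level (slope 0.000) with its top at 61.0 mm, which is exactly 6 mm open and confirms the measurement. Re-gripping.

```bash
sed -i "s/s\['grip_width'\].round(4)/round(s['grip_width'],4)/" chk.py; python3 -m handwheel '[[[30,0,0,1,0],[20,0,0,1,0],[5,0,0,1,0],[5,0,0,1,0],[5,0,0,1,0],[5,0,0,1,0],[5,0,0,1,0],[5,0,0,1,0],[5,0,0,1,0],[5,0,0,1,0]]]'
python3 -c "
from chk import *
chk('wrist15.png')
to(.4269,.486,.0566,24.4)"
```

```text
t: 17.78
tcp_pos: [0.4268, 0.4859, 0.0625]
ee_rot: [0.001, 0.541, 0.841, -0.002]
contact_force: [-0.4, -0.9, 0.9]
grip_width: 0.0109
upper top: n 4918 slope [-0.0028 -0.0021] z centre 0.061 z at y=.03 0.0609
edges x [-0.0197  0.0196] ymax 0.0405
[0.4268 0.4859 0.0625] [-0.4 -0.9  0.9] [-0.16  0.13 -0.03] 0.0109 [ 6.000e-04  5.408e-01  8.411e-01 -2.000e-03] 17.7833
shift [0.  0.1 6. ] yaw now 24.52 turn 0.002
```

Level and gripped, with the fingertips 1.5 mm above the block. Pressing home.

```bash
python3 -m handwheel '[[[5,0,0,1.5,0],[5,0,0,3,0],[5,0,0,4.5,0],[5,0,0,6,0],[5,0,0,7,0],[5,0,0,8,0],[5,0,0,9,0],[5,0,0,9,0],[5,0,0,9,0],[5,0,0,9,0]]]'
python3 -c "
from chk import *
chk('wrist16.png')"
```

```text
t: 18.67
tcp_pos: [0.4269, 0.486, 0.0565]
ee_rot: [0.001, 0.541, 0.841, -0.001]
contact_force: [-6.5, -7.9, 21.7]
grip_width: 0.0113
upper top: n 4606 slope [-0.0027 -0.0117] z centre 0.0554 z at y=.03 0.055
edges x [-0.0197  0.0197] ymax 0.0405
[0.4269 0.486  0.0565] [-6.5 -7.9 21.7] [-1.6   1.44 -0.05] 0.0113 [ 7.000e-04  5.408e-01  8.411e-01 -9.000e-04] 18.6667
```

```bash
python3 -m handwheel '[[[5,0,0,3.5,0],[5,0,0,3.5,0],[5,0,0,3.5,0],[5,0,0,3.5,0],[5,0,0,3.5,0],[5,0,0,3.5,0],[5,0,0,3.5,0],[5,0,0,3.5,0],[5,0,0,3.5,0],[5,0,0,3.5,0]]]'
python3 -c "
from chk import *
chk('wrist17.png')
t=manip.snapshot('top'); s=manip.snapshot('scene')
cv2.imwrite('pics/top17.png',cv2.resize(t['img'][170:340,130:400,::-1],None,fx=2.9,fy=2.9,interpolation=cv2.INTER_CUBIC))
for n,S in (('top',t),('scene',s)):
    Q=cloud(S).reshape(-1,3); d=np.array([np.cos(np.radians(29.3)),np.sin(np.radians(29.3))]); nn=np.array([-d[1],d[0]])
    q=Q[:,:2]-[.3888,.5749]; m=(abs(q@d)<.05)&(abs(q@nn)<.04)&(Q[:,2]>.125)&(Q[:,2]<.155)
    print(n,'guard rib top along/across',np.median(q[m]@d).round(4),np.median(q[m]@nn).round(4),np.percentile(Q[m,2],98).round(4))
"
```

```text
t: 19.55
tcp_pos: [0.4268, 0.486, 0.0565]
ee_rot: [0.001, 0.541, 0.841, 0.0]
contact_force: [-8.3, -8.1, 25.2]
grip_width: 0.0109
upper top: n 4580 slope [-0.0014 -0.0131] z centre 0.0554 z at y=.03 0.055
edges x [-0.0197  0.0196] ymax 0.0405
[0.4268 0.486  0.0565] [-8.3 -8.1 25.2] [-1.97  1.78  0.  ] 0.0109 [9.000e-04 5.408e-01 8.411e-01 2.000e-04] 19.55
top guard rib top along/across -0.0039 0.0044 0.1476
scene guard rib top along/across -0.0033 0.0057 0.1454
```

View pics/top17.png

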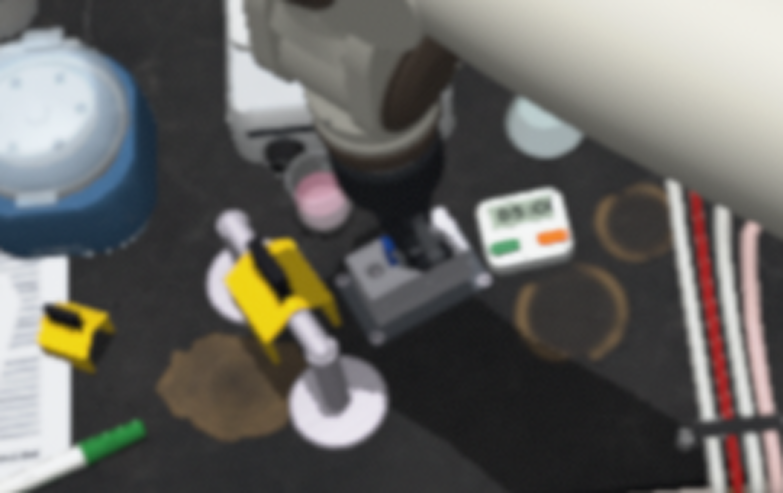

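View pics/wrist17.png

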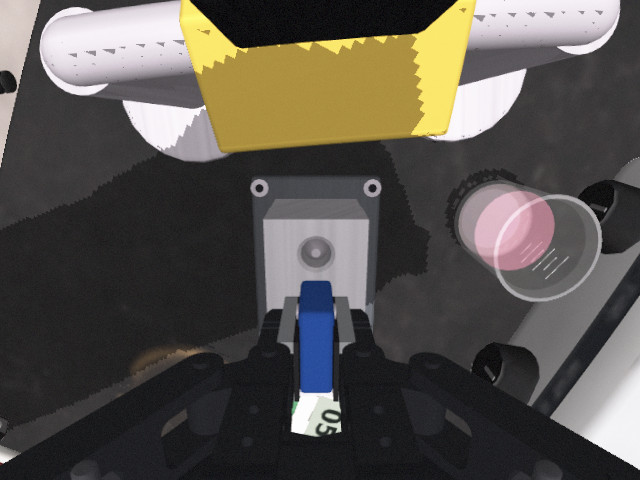

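The top view shows the guard hanging on the bar (crop 275,285), the mould shut under the gripper at (415,280), and the beaker, timer and flask where they started. The wrist view shows the dowel tip showing in its hole at (316,252). Handing in while still pressing.

```bash
python3 -c "
from h import *
print(manip.sign_off()); s=manip.state(); print(s['t'],s['tcp_pos'],s['contact_force'])"
```

```text
the job is handed in; nothing more can be done
None
the job is handed in; nothing more can be done
```

I hung the largest guard astride the drying rail and let it go. I then fitted the upper half over both dowels and handed the job in at about 19.7 s, still gripping it and pressing it shut. Sign-off gives no verdict, so the checks below are my own last measurements.

- **Guard:** it hangs upright and still, about 4 mm off the bar's middle along it and 4–6 mm across. The fingers are clear of it.
- **Mould:** the upper half's top is at 55.4 mm; fully closed is 55.0 mm. Tilt is about 0.013 rad, and its outline is within about 0.5 mm of the lower half. The push is about 25 N against a solid stop, with about 8 N of side force in each of x and y.
- **Ejector:** I did not read it directly. The closed height implies it is pressed down about 5.6 mm.
- **Bystanders:** in the last top picture the flask, beaker and timer look to be where they started. I did not measure their positions again, and the arm partly hid the flask.

**What went wrong:** on the first press the upper half had turned slightly in the pads, about 0.04 rad, leaving one end slightly open. I released it to settle level on the ejector, gripped it again lower and pressed again. Small errors remain from that: the halves are about 0.4 mm apart at the middle, and the upper half is not perfectly level.

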